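# Rake painted mosaic blocks into an even layer on the drying tray

### The arm

A 6-joint arm with a two-finger parallel gripper is mounted at the origin on the work surface. World frame = base frame: x ahead of the robot, y to its left, z up, the work surface at z = 0. Lengths are in m, angles in degrees, forces in N, time in s.
With the tool pointing down it reaches from about 0.25 to 0.725 m from the base axis. Payload 9.7 kg.
Tool frame: the origin (TCP) lies between the finger pads; the fingertips stand 19 mm ahead of it and the grasp point (between the pads) is the TCP; z points along the fingers, y is the line along which they close (so a half turn about z gives the same grasp; the last joint's range is limited). The gripper opens to 85 mm and grips with 20 to 120 N. Pads are 22 mm wide; open, the fingers measure 114 mm over their backs; the gripper's body (76 mm by 85 mm) begins 54 mm behind the grasp point. The pads swing forward as they close: fully open they stand 13 mm farther back than shut.
Start: joints at [70.302, 4.979, 10.078, 95.1, 0, 90], TCP at [0.185, 0.518, 0.25] pointing down, gripper open.
Joint ranges: [-179.16, 179.16], [-48.56, 103.87], [-65.8, 70.77], [-126.05, 130.52], [-82.76, 87.17], [-180, 180]. Speed limits (degrees/s): [127.2, 127.2, 147.25, 180, 180, 180].

### API

Orientations are given as [roll, pitch, yaw] about the fixed x, y, z axes, in that order (R = Rz(yaw) Ry(pitch) Rx(roll)).
In Python, from workcell import telemetry, camera, calibration, workorder gives the robot as it stands.
- The arm moves only by the tool play_rows, never from a script. Its argument "increments" is a list of rows, each a list of 3 entries, a list of its own where there are three numbers: the shift along the tool's x, y, z in mm, then the turn, a rotation vector about the tool's x, y, z in degrees, then the closure, from 0 (fully open) to 1 (shut). In form: [[[x, y, z], [ax, ay, az], jaw], ...]. A call has 1 to 20 rows; each row is the pose to reach, as a shift and turn from the pose commanded when the call began, along the tool's axes at that moment; what a row does not reach only later rows make up. A row lasts 1/10 s, in which the tool goes at most 50 mm and 8.59 degrees, less where a joint would pass 70% of its speed; a pose out of reach is approached as far as the arm can. A call with a gripper value outside its range is refused whole. The fingers move at their own pace and stop on an object; "grip_force" is the grip in N (left out, the last holds). Time passes only in rows, so rows that repeat a pose let the fingers close. It gives the time, the measured TCP pose, the force, the opening and the grip force at its end, in the units of the state.
- telemetry.get_obs(): the state, without advancing time (a new reading comes with each control period).
- camera(name): name is "side" or "top"; returns (picture, depth): 400x640x3 uint8, red, green, blue; 400x640 float32, m along the optical axis (not along the pixel's ray), 0 where there is no reading.
- calibration(name): a dict with "vertical_fov" (degrees; the focal length in pixels is half the picture's height over the tangent of half this angle, whatever the lens; pixels are square), "cx", "cy" (the principal point, pixels), "rvec" (rotation vector, rad) and "tvec" (3), from world to camera coordinates, as OpenCV has them. Camera axes: x right, y down, z forward; pixel columns grow to the right and rows downward; lengths in m; the calibration is good to about 2 mm. A picture is of the moment at which its call begins. calibration takes no time and is no camera call.
- workorder.job_done(): hands the job in; it is judged then, once.
The state is a dict: "time": time; "q": joint angles; "qd": joint speeds; "joint_efforts": joint torques, N m; "ee_pos": TCP position; "tcp_rot": TCP orientation; "wrist_force": force on the tool from outside, world axes, zero at the start; "torque": the same for the moment, N m; "opening": finger opening in m; "grasp_force": force on a finger pad.
Only numpy, scipy, OpenCV 4.12 (cv2) and the standard library are available. Lean on these libraries where they do the work, as an engineer would, in place of code of your own. Each camera call takes 0.05 s, during which the arm holds its last target. There are 200 camera calls.

### The job

Take the hand rake off its rest and rake the heap of painted mosaic blocks out over the drying tray, so that every block lies flat on the bed, none on top of another, and each third of the tray's length (heap end, middle, far end) has at least two blocks. Draw the blocks out with the tine tips resting lightly on the bed from the heap's end to beyond the middle, feeling for the bed and pressing on it with no more than about 8 N, and don't strike or squeeze the blocks hard; their paint is fresh, so touch them only with the rake. Then lay the rake back in its rest as you found it, let go, and leave the bottle, the wood strip and the square alone.

Things in the scene. Friction and masses are not known exactly. Their poses are not given: they have to be found in the camera images.
- tray: Fixed wooden drying tray lying on the bench, open on top; origin at the centre of its underside, x across, y along, z up. Inside 250 (x) by 320 (y), walls 12 thick, 50 high. The heap of blocks lies at the +y end, with about 30 of bare bed between it and that end wall, about 65 on either side, and all the bed in front of it bare.
- tray_heap_end (a point): Point 24 above the tray's underside at the middle of its inner +y end wall, where the grey bed panel is held: the bed's top at that end. The panel's other (-y) end sits on packers, up to 6 higher or lower, and the thin panel sags by a few mm between its ends. No measurement shows this: it must be felt all along the stroke. Level across x. Axes as the tray's.
- rake: Spring-tine hand rake, about 0.18 kg, lying with its handle in the rest and its tips on the bench. Origin: middle of the handle's section near the balance point, the place to grip. x along the handle towards the tines, z up, away from the tips. Wooden handle 20 wide (y), 24 high (z), from x = -130 to +36. To rake, pull it towards its handle end.
- rake_tip (a point): Lower end of the middle tine (moves as the tines flex), 105 ahead of and 70 below the rake's origin. Seven stiff steel wire tines, 3 thick, 16 apart, 99 wide over all in the rake's y, run forward and bend down. They flex together: about 8 N per mm of upward travel at the tips.
- rake_seat (a point): Point on the underside of the rake's handle, 100 behind and 12 below the rake's origin, that lies in the rest's notch.
- rest: Fixed wooden rake rest, 40 by 70, 58 high to the floor of its notch; origin at the centre of its underside, z up, x along the notch towards the tine side. The notch runs along x, is 34 wide, and its cheeks rise 12 above its floor.
- rest_seat (a point): Centre of the floor of the rest's notch, 58 above the bench.
- glue_bottle: Bystander: cream glue bottle with blue cap, 64 across, 190 tall; origin at the centre of its base.
- batten: Bystander: loose strip of wood 35 by 160 by 22; origin at the centre of its underside.
- try_square: Bystander: flat dark steel L-shaped square, 200 by 120 over all, arms 30 wide, 4 thick; origin on the underside, on the centre line of the long arm (x), 40 from its corner end.
- square_salmon: Painted wooden mosaic block: salmon square, 32 by 32, 16 thick, 12 g; origin at its centre, z through its thickness. Starts in the lower layer of the heap (three columns across x, two rows along y).
- square_teal: Painted wooden mosaic block: teal square, 32 by 32, 16 thick, 12 g; origin at its centre, z through its thickness. Starts in the lower layer of the heap (three columns across x, two rows along y).
- square_navy: Painted wooden mosaic block: navy square, 32 by 32, 16 thick, 12 g; origin at its centre, z through its thickness. Starts in the lower layer of the heap (three columns across x, two rows along y).
- square_white: Painted wooden mosaic block: white square, 32 by 32, 16 thick, 12 g; origin at its centre, z through its thickness. Starts in the lower layer of the heap (three columns across x, two rows along y).
- disc_terracotta: Painted wooden mosaic block: terracotta disc, 32 across, 16 thick, 12 g; origin at its centre, z through its thickness. Starts in the lower layer of the heap (three columns across x, two rows along y).
- disc_teal: Painted wooden mosaic block: teal disc, 32 across, 16 thick, 12 g; origin at its centre, z through its thickness. Starts in the lower layer of the heap (three columns across x, two rows along y).
- disc_white: Painted wooden mosaic block: white disc, 32 across, 16 thick, 12 g; origin at its centre, z through its thickness. Starts on top of the heap, lying across the two rows below it. Swept slowly over an edge it may drop onto its rim and stand; a brisk sweep (about 0.2 m/s) drops it flat.
- square_terracotta: Painted wooden mosaic block: terracotta square, 32 by 32, 16 thick, 12 g; origin at its centre, z through its thickness. Starts on top of the heap, lying across the two rows below it. Swept slowly over an edge it may drop onto its rim and stand; a brisk sweep (about 0.2 m/s) drops it flat.
- disc_salmon: Painted wooden mosaic block: salmon disc, 32 across, 16 thick, 12 g; origin at its centre, z through its thickness. Starts on top of the heap, lying across the two rows below it. Swept slowly over an edge it may drop onto its rim and stand; a brisk sweep (about 0.2 m/s) drops it flat.
There are look-alikes about, which are no part of the job. What is shaped like the square_terracotta but green is not meant.

How it is judged:
By the outcome, as a careful person would: the job done as asked, in the order asked, and still so for the second after the job is handed in, with the robot touching nothing.
It also fails if it takes over 59 s, if anything falls off the work surface, if the arm or the gripper's body presses on something with over 40 N, if the wrist force passes 120 N, or if a joint passes its speed limit or range.

## Working session

There is one attempt and no reset: what is moved stays moved. The work goes in short steps, Python scripts to look and compute and a tool call to move; the robot and the scene stay as the last step left them, time stands still between calls to the robot, and variables do not carry over. Pictures are saved under pics/ and viewed, at most 12 in all, crops included, and the job is handed in when it is done.

Besides the shell and the picture viewer there is one more tool, called after ">>>" by a JSON object that holds its "name" and its "arguments". play_rows: Moves the arm, as the interface text tells. Its arguments: {"type":"object","properties":{"increments":{"type":"array"},"grip_force":{"type":"number"}},"required":["increments"]}

```bash
ls; mkdir -p pics; cat > h.py <<'E'
import numpy as np, cv2
from workcell import telemetry, camera, calibration, workorder
def cal(n):
    c=calibration(n); f=200/np.tan(np.radians(c["vertical_fov"])/2)
    return f,c["cx"],c["cy"],cv2.Rodrigues(np.array(c["rvec"],float))[0],np.array(c["tvec"],float)
def cloud(n,d):
    f,cx,cy,R,t=cal(n); v,u=np.mgrid[0:400,0:640]
    p=np.stack([(u-cx)/f*d,(v-cy)/f*d,d],-1)
    w=(p-t)@R; w[d<=0]=np.nan; return w
def proj(n,P):
    f,cx,cy,R,t=cal(n); q=R@np.array(P,float)+t; return cx+f*q[0]/q[2], cy+f*q[1]/q[2]
E
python3 - <<'E'
from h import *
for n in("top","side"):
    im,d=camera(n); cv2.imwrite(f"pics/{n}0.png",im[:,:,::-1]); np.savez(f"{n}0.npz",im=im,d=d)
    print(n,calibration(n),np.mean(d>0))
print(telemetry.get_obs())
E
```

```text
pics
top {'vertical_fov': 57.49010558721845, 'cx': 318.60311371698293, 'cy': 199.3978955428684, 'rvec': array([ 2.10946315, -2.13527654,  0.22556713]), 'tvec': array([-0.01281122,  0.61862107,  0.90785884])} 0.99599609375
side {'vertical_fov': 54.52765684849014, 'cx': 325.213127348364, 'cy': 204.08682695293416, 'rvec': array([ 0.68712292, -2.72271717,  0.98637021]), 'tvec': array([0.52494751, 0.28664912, 0.83226518])} 0.99597265625
{'time': 0.1, 'q': array([7.03025044e+01, 5.00913413e+00, 1.00404267e+01, 9.50987133e+01,
       3.79296329e-04, 9.00012957e+01]), 'qd': array([ 0.00196314, -0.06515571,  0.12289401,  0.00148639, -0.07898552,
        0.07553314]), 'joint_efforts': array([ 1.44635873e-03, -5.21562374e+01,  4.65653265e+01,  1.60104653e-02,
        1.40268407e-04,  8.01709461e-06]), 'ee_pos': array([0.18532185, 0.51766038, 0.2496554 ]), 'tcp_rot': array([-1.79932579e+02, -3.77771389e-04,  1.60301208e+02]), 'wrist_force': array([ 0.0730496 ,  0.94517808, -0.34585543]), 'torque': array([-0.0106906 , -0.08558123, -0.02629191]), 'grasp_force': 0.0, 'opening': 0.08556552587777691}
```

View pics/top0.png

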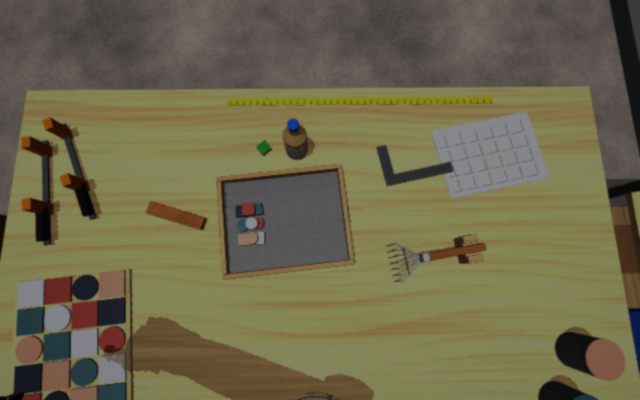

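View pics/side0.png

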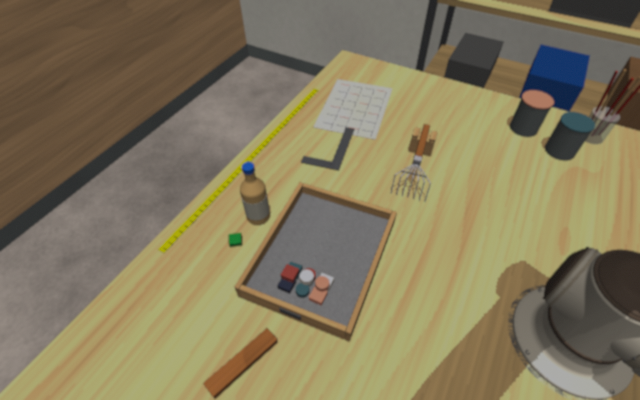

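The top view shows the rake at px (390–485, 245–280), with its handle in the rest at (468,250), and the tray at (218–353, 167–277) with the heap at (250,225) on its left end. The bottle is at (295,140), the square at (415,170) and the strip at (176,215). Possible look-alikes are the green block (264,147) and the board of blocks (70,330), neither of which is part of the job. There is only one rake.

```bash
cat > m.py <<'E'
from h import *
z=np.load("top0.npz"); im,d=z["im"],z["d"]; w=cloud("top",d)
a=cv2.resize(im[150:290,205:365],None,fx=4,fy=4,interpolation=cv2.INTER_CUBIC)[:, :, ::-1]
b=cv2.resize(im[220:290,375:500],None,fx=6,fy=6,interpolation=cv2.INTER_CUBIC)[:,:,::-1]
cv2.imwrite("pics/rake0.png",np.ascontiguousarray(b)); cv2.imwrite("pics/tray0.png",np.ascontiguousarray(a))
print("bench z",np.nanmedian(w[300:330,400:500,2]), w[320,300])
def rect(mask,name,z0):
    n,l,s,c=cv2.connectedComponentsWithStats(mask.astype(np.uint8)); k=1+np.argmax(s[1:,4])
    P=w[l==k]; r=cv2.minAreaRect((P[:,:2]*1000).astype(np.float32)); print(name,len(P),r,"z",np.percentile(P[:,2],[5,50,95]))
    return P
V,U=np.mgrid[0:400,0:640]
def box(u0,u1,v0,v1): return (U>=u0)&(U<u1)&(V>=v0)&(V<v1)
Z=w[:,:,2]
P=rect(box(205,365,150,290)&(Z>.042)&(Z<.06),"tray",0)
H=rect(box(415,500,230,275)&(Z>.06)&(Z<.12),"handle+cheek",0)
H=rect(box(415,500,230,275)&(Z>.074)&(Z<.12),"handle",0)
rect(box(440,500,225,275)&(Z>.03)&(Z<.073),"rest",0)
rect(box(375,500,225,290)&(Z>.01)&(Z<.12),"rake all",0)
print(np.round(np.nanmedian(Z[180:265:10,290:335],axis=1),4))
S=np.load("side0.npz"); ws=cloud("side",S["d"])
Zs=ws[:,:,2]; print("side bench",ws[250,450])
m=box(380,450,110,210)&(Zs>.074)&(Zs<.12); P=ws[m]; r=cv2.minAreaRect((P[:,:2]*1000).astype(np.float32)); print("side handle",r,np.percentile(P[:,2],[5,50,95]))
m=box(225,400,180,340)&(Zs>.042)&(Zs<.056); P=ws[m]; r=cv2.minAreaRect((P[:,:2]*1000).astype(np.float32)); print("side tray",r)
E
python3 m.py
```

```text
bench z 0.0008243397183563535 [0.30514685 0.03244177 0.00164443]
tray 2148 ((568.1112670898438, 74.73615264892578), (274.28057861328125, 346.1225280761719), 5.840263843536377) z [0.04628954 0.05022537 0.05322893]
handle+cheek 838 ((473.0230407714844, -351.5758056640625), (69.61820220947266, 186.0138397216797), 9.416921615600586) z [0.0666681  0.08092449 0.08526753]
handle 535 ((473.7035217285156, -357.7735900878906), (21.69786834716797, 173.5520782470703), 9.064672470092773) z [0.07826991 0.0824855  0.08570269]
rest 201 ((461.29541015625, -419.3045959472656), (24.301206588745117, 40.83775329589844), 9.563676834106445) z [0.03780106 0.06724769 0.0719242 ]
rake all 1289 ((469.5773620605469, -327.5020446777344), (97.66447448730469, 234.63633728027344), 9.62932014465332) z [0.02681249 0.07091353 0.08478278]
[0.0203 0.0207 0.0199 0.02   0.0196 0.0196 0.02   0.0193 0.0196]
side bench [ 0.29186119 -0.09661985 -0.00098455]
side handle ((472.36566162109375, -355.7208251953125), (21.76194953918457, 169.9199981689453), 9.90341567993164) [0.07626154 0.08035709 0.08321255]
side tray ((615.697265625, 28.653350830078125), (364.03814697265625, 451.5657653808594), 5.801882266998291)
```

View pics/rake0.png

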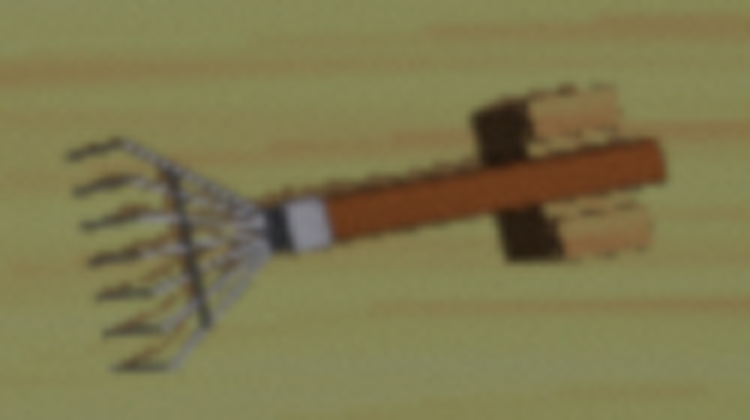

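View pics/tray0.png

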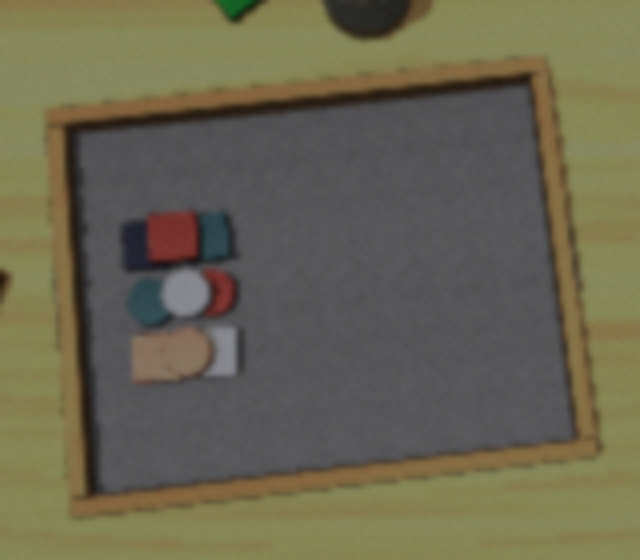

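The crops confirm the rake, with its middle tine tip near px (390,263) and handle end near (485,247). The heap has three columns: navy/teal squares with the red square on top (highest in the picture), discs in the middle, and the salmon/white column below. Next I'll get the heap in the tray frame and set up the move arithmetic.

```bash
cat >> h.py <<'E'
TC=np.array([.5681,.0747]); TY=np.radians(5.84)
ex=np.array([np.cos(TY),np.sin(TY)]); ey=np.array([-np.sin(TY),np.cos(TY)])
def t2w(x,y): return TC+x/1000*ex+y/1000*ey       # tray mm -> world m
def w2t(p): d=(np.asarray(p)[...,:2]-TC)*1000; return np.stack([d@ex,d@ey],-1)
from scipy.spatial.transform import Rotation as Ro
def rel(cur,crot,tgt,yaw):   # from commanded pose cur/rpy to target m, yaw deg (tool down)
    A=Ro.from_euler('xyz',crot,degrees=True); B=Ro.from_euler('xyz',[180,0,yaw],degrees=True)
    return np.round(A.inv().apply(np.array(tgt)-cur)*1000,1), np.round((A.inv()*B).as_rotvec(degrees=True),2)
E
python3 - <<'E'
from h import *
z=np.load("top0.npz"); im,d=z["im"],z["d"]; w=cloud("top",d); T=w2t(w)
for nm,px,py in [("navy",130,245),("terrTop",173,237),("tealsq",222,237),("tealdisc",145,300),("whiteTop",187,292),("terrdisc",225,290),("salmsq",145,358),("salmTop",190,350),("whitesq",227,350)]:
    u,v=int(205+px/4),int(150+py/4); print(nm,np.round(T[v,u]),np.round(w[v,u,2]*1000,1))
Z=w[:,:,2]*1000
for y in range(-150,160,25):
    m=(abs(T[...,1]-y)<8)&(abs(T[...,0])<110)&((y<55)|(abs(T[...,0])>70)); print(y,round(float(np.median(Z[m])),2),end="; ")
o=telemetry.get_obs()
for t in ([.466,-.313,.17],[.466,-.313,.070]): print(rel(o["ee_pos"],o["tcp_rot"],t,99.4))
# tine tip: mask
m=(T[...,0]>-999)&(Z>62)&(Z<90); 
E
```

```text
navy [ 39. 123.] 34.9
terrTop [38. 90.] 52.0
tealsq [37. 60.] 38.9
tealdisc [ -1. 114.] 37.6
whiteTop [-1. 85.] 53.2
terrdisc [ 1. 60.] 38.6
salmsq [-38. 117.] 38.8
salmTop [-38.  85.] 53.8
whitesq [-39.  64.] 33.5
-150 21.16; -125 20.5; -100 19.9; -75 19.6; -50 19.42; -25 19.35; 0 19.47; 25 20.06; 50 20.59; 75 21.02; 100 21.48; 125 23.04; 150 24.09; (array([-544.2, -687.3,   80.5]), array([-6.00e-02,  4.00e-02,  6.09e+01]))
(array([-544.2, -687.2,  180.5]), array([-6.00e-02,  4.00e-02,  6.09e+01]))
```

>>> {"name": "play_rows", "arguments": {"increments": [[[-544,-687,80],[0,0,61],0],[[-544,-687,80],[0,0,61],0],[[-544,-687,80],[0,0,61],0],[[-544,-687,80],[0,0,61],0],[[-544,-687,80],[0,0,61],0],[[-544,-687,80],[0,0,61],0],[[-544,-687,80],[0,0,61],0],[[-544,-687,80],[0,0,61],0],[[-544,-687,80],[0,0,61],0],[[-544,-687,80],[0,0,61],0],[[-544,-687,80],[0,0,61],0],[[-544,-687,80],[0,0,61],0],[[-544,-687,80],[0,0,61],0],[[-544,-687,80],[0,0,61],0],[[-544,-687,80],[0,0,61],0],[[-544,-687,80],[0,0,61],0],[[-544,-687,80],[0,0,61],0],[[-544,-687,80],[0,0,61],0],[[-544,-687,80],[0,0,61],0],[[-544,-687,80],[0,0,61],0]]}}

```text
time: 2.1
ee_pos: [0.4656, -0.3125, 0.1694]
tcp_rot: [-179.9, -0.1, 99.2]
wrist_force: [-0.1, 0.4, -0.2]
opening: 0.0852
grasp_force: 0.0
```

>>> {"name": "play_rows", "arguments": {"increments": [[[0,0,40],[0,0,0.2],0],[[0,0,75],[0,0,0.2],0],[[0,0,95],[0,0,0.2],0],[[0,0,100],[0,0,0.2],0],[[0,0,100],[0,0,0.2],0.3],[[0,0,100],[0,0,0.2],0.5]], "grip_force": 40}}

```text
time: 2.7
ee_pos: [0.4666, -0.3123, 0.0721]
tcp_rot: [179.9, 0.1, 99.1]
wrist_force: [-0.1, -0.0, 1.0]
opening: 0.0592
grasp_force: 0.0
```

```bash
python3 - <<'E'
from h import *
print({k:np.round(v,4) for k,v in telemetry.get_obs().items()})
im,d=camera("side"); cv2.imwrite("pics/g.png",cv2.resize(im[90:230,350:480],None,fx=4,fy=4)[:,:,::-1])
E
```

```text
{'time': np.float64(2.7), 'q': array([-3.37909e+01,  6.72960e+00, -7.75900e+00,  7.53845e+01,
        1.90000e-03,  4.70732e+01]), 'qd': array([-0.3049,  0.0482,  0.6683, -0.1595, -0.0113,  0.0839]), 'joint_efforts': array([ 9.68000e-02, -5.26680e+01,  4.50241e+01,  3.90000e-03,
        3.40000e-03,  3.60000e-03]), 'ee_pos': array([ 0.4666, -0.3123,  0.0721]), 'tcp_rot': array([1.799058e+02, 8.500000e-02, 9.913580e+01]), 'wrist_force': array([-0.0941, -0.006 ,  1.0171]), 'torque': array([-0.0298,  0.0137,  0.0241]), 'grasp_force': np.float64(0.0), 'opening': np.float64(0.0592)}
```

View pics/g.png

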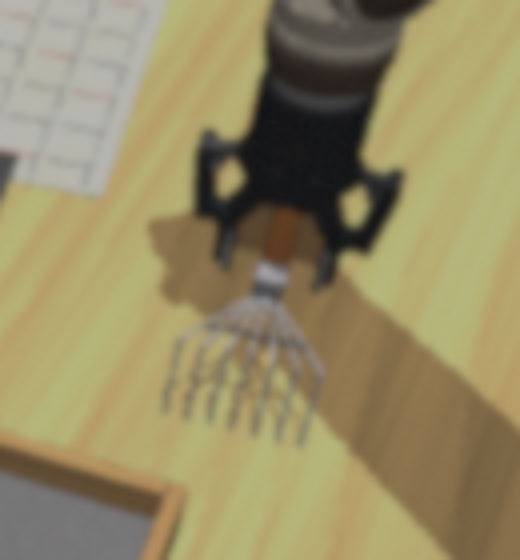

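The side view shows the fingers straddling the handle just behind the ferrule, with the handle roughly centred between the pads. I'll close now.

>>> {"name": "play_rows", "arguments": {"increments": [[[0,0,0],[0,0,0],0.6],[[0,0,0],[0,0,0],0.7],[[0,0,0],[0,0,0],0.75],[[0,0,0],[0,0,0],0.8],[[0,0,0],[0,0,0],0.9],[[0,0,0],[0,0,0],1],[[0,0,0],[0,0,0],1],[[0,0,0],[0,0,0],1]], "grip_force": 100}}

```text
time: 3.55
ee_pos: [0.4663, -0.3125, 0.0708]
tcp_rot: [180.0, 0.0, 99.1]
wrist_force: [0.2, 1.0, 5.8]
opening: 0.0189
grasp_force: 97.5
```

```bash
python3 - <<'E'
from h import *
print({k:np.round(v,5) for k,v in telemetry.get_obs().items() if k!="joint_efforts"})
E
```

```text
{'time': np.float64(3.55), 'q': array([-3.383228e+01,  6.808530e+00, -7.812160e+00,  7.532733e+01,
        7.280000e-03,  4.706044e+01]), 'qd': array([-0.00183, -0.00525, -0.01197,  0.03843,  0.03978,  0.03256]), 'ee_pos': array([ 0.46626, -0.31248,  0.07081]), 'tcp_rot': array([1.7995699e+02, 3.0090000e-02, 9.9107280e+01]), 'wrist_force': array([0.24219, 0.9937 , 5.79417]), 'torque': array([ 0.10126, -0.04926,  0.08067]), 'grasp_force': np.float64(97.46845), 'opening': np.float64(0.01886)}
```

>>> {"name": "play_rows", "arguments": {"increments": [[[0,0,-5],[0,0,0],1],[[0,0,-20],[0,0,0],1],[[0,0,-45],[0,0,0],1],[[0,0,-75],[0,0,0],1],[[25,17,-80],[0,0,0.5],1],[[65,45,-80],[0,0,1],1],[[105,73,-80],[0,0,2],1],[[145,101,-80],[0,0,3],1],[[185,128,-80],[0,0,3.3],1],[[210,146,-80],[0,0,3.3],1],[[221,153.5,-80],[0,0,3.3],1],[[221,153.5,-80],[0,0,3.3],1],[[221,153.5,-80],[0,0,3.3],1]]}}

```text
time: 4.85
ee_pos: [0.5823, -0.0705, 0.1506]
tcp_rot: [-180.0, 0.0, 95.8]
wrist_force: [-0.5, -0.7, -2.1]
opening: 0.019
grasp_force: 97.8
```

```bash
python3 - <<'E'
from h import *
print({k:np.round(v,5) for k,v in telemetry.get_obs().items() if k!="joint_efforts"})
for n in("top","side"):
    im,d=camera(n); np.savez(f"{n}1.npz",im=im,d=d)
im=np.load("top1.npz")["im"];a=cv2.resize(im[160:300,230:430],None,fx=4,fy=4,interpolation=cv2.INTER_CUBIC)
cv2.imwrite("pics/hold.png",a[:,:,::-1])
o=telemetry.get_obs();print(w2t(o["ee_pos"]), proj("top",o["ee_pos"]),proj("top",[*t2w(0,-40),.085]))
E
```

```text
{'time': np.float64(4.85), 'q': array([-6.891060e+00,  9.151430e+00,  3.639290e+00,  8.450328e+01,
       -2.449000e-02,  7.731117e+01]), 'qd': array([-1.12784, -0.37539, -0.52797, -0.21977,  0.00906,  0.08886]), 'ee_pos': array([ 0.58232, -0.07049,  0.15055]), 'tcp_rot': array([-1.7997958e+02,  2.0510000e-02,  9.5797780e+01]), 'wrist_force': array([-0.46933, -0.70954, -2.07609]), 'torque': array([-0.04758,  0.00237,  0.0178 ]), 'grasp_force': np.float64(97.83734), 'opening': np.float64(0.019)}
[  -0.83575638 -146.45744715] (np.float64(340.3391228531879), np.float64(206.65717766264976)) (np.float64(297.4561795241525), np.float64(215.48750985368105))
```

View pics/hold.png

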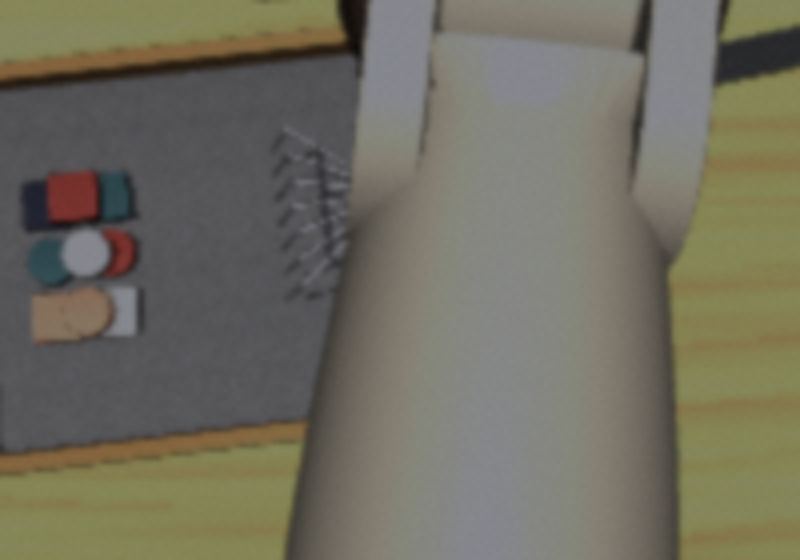

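The crop shows the rake held over the bare middle, with the middle tip near full-picture px (300,216). That puts the tip about 102 mm ahead of the TCP, because I gripped about 3 mm forward of the origin. Next I feel for the bed.

>>> {"name": "play_rows", "arguments": {"increments": [[[0,0,25],[0,0,0],1],[[0,0,45],[0,0,0],1],[[0,0,52],[0,0,0],1],[[0,0,54],[0,0,0],1],[[0,0,54],[0,0,0],1],[[0,0,54],[0,0,0],1]]}}

```text
time: 5.55
ee_pos: [0.583, -0.0702, 0.0975]
tcp_rot: [179.9, 0.0, 95.8]
wrist_force: [-0.3, -0.0, -1.1]
opening: 0.0184
grasp_force: 97.8
```

>>> {"name": "play_rows", "arguments": {"increments": [[[0,0,1],[0,0,0],1],[[0,0,2],[0,0,0],1],[[0,0,2],[0,0,0],1],[[0,0,2],[0,0,0],1]]}}

```text
time: 5.95
ee_pos: [0.5826, -0.0698, 0.0943]
tcp_rot: [180.0, 0.0, 95.8]
wrist_force: [-0.1, 0.0, -1.4]
opening: 0.0186
grasp_force: 97.8
```

>>> {"name": "play_rows", "arguments": {"increments": [[[0,0,0.5],[0,0,0],1],[[0,0,1],[0,0,0],1],[[0,0,1],[0,0,0],1]]}}

```text
time: 6.25
ee_pos: [0.5825, -0.0698, 0.0931]
tcp_rot: [-180.0, -0.0, 95.8]
wrist_force: [0.7, 0.9, -1.5]
opening: 0.0185
grasp_force: 97.8
```

>>> {"name": "play_rows", "arguments": {"increments": [[[0,0,0.5],[0,0,0],1],[[0,0,1],[0,0,0],1],[[0,0,1],[0,0,0],1]]}}

```text
time: 6.55
ee_pos: [0.5825, -0.0698, 0.0922]
tcp_rot: [-180.0, -0.0, 95.8]
wrist_force: [-0.5, -1.4, -1.3]
opening: 0.0186
grasp_force: 97.8
```

```bash
python3 - <<'E'
from h import *
for i in range(3):
    o=telemetry.get_obs(); print(np.round(o["ee_pos"],5),np.round(o["wrist_force"],2),np.round(o["torque"],3))
E
```

```text
[ 0.58254 -0.06985  0.09216] [-0.5  -1.37 -1.26] [-0.009  0.047  0.003]
[ 0.58254 -0.06985  0.09216] [-0.5  -1.37 -1.26] [-0.009  0.047  0.003]
[ 0.58254 -0.06985  0.09216] [-0.5  -1.37 -1.26] [-0.009  0.047  0.003]
```

>>> {"name": "play_rows", "arguments": {"increments": [[[0,0,0.5],[0,0,0],1],[[0,0,0.5],[0,0,0],1],[[0,0,0.5],[0,0,0],1]]}}

```text
time: 6.85
ee_pos: [0.5826, -0.0699, 0.0918]
tcp_rot: [-180.0, 0.0, 95.8]
wrist_force: [-0.3, -0.4, -0.9]
opening: 0.0184
grasp_force: 97.8
```

>>> {"name": "play_rows", "arguments": {"increments": [[[0,0,0.5],[0,0,0],1],[[0,0,0.5],[0,0,0],1],[[0,0,0.5],[0,0,0],1]]}}

```text
time: 7.15
ee_pos: [0.5826, -0.0699, 0.0913]
tcp_rot: [180.0, 0.0, 95.8]
wrist_force: [-0.7, -0.1, -2.2]
opening: 0.0187
grasp_force: 97.8
```

>>> {"name": "play_rows", "arguments": {"increments": [[[0,0,0.5],[0,0,0],1],[[0,0,0.5],[0,0,0],1],[[0,0,0.5],[0,0,0],1]]}}

```text
time: 7.45
ee_pos: [0.5826, -0.0699, 0.0908]
tcp_rot: [-180.0, 0.0, 95.8]
wrist_force: [0.2, -0.4, -2.0]
opening: 0.019
grasp_force: 97.8
```

>>> {"name": "play_rows", "arguments": {"increments": [[[0,0,0.5],[0,0,0],1],[[0,0,0.5],[0,0,0],1],[[0,0,0.5],[0,0,0],1]]}}

```text
time: 7.75
ee_pos: [0.5826, -0.0698, 0.0903]
tcp_rot: [180.0, 0.0, 95.8]
wrist_force: [0.2, 0.3, -2.1]
opening: 0.0183
grasp_force: 97.8
```

>>> {"name": "play_rows", "arguments": {"increments": [[[0,0,0.5],[0,0,0],1],[[0,0,0.5],[0,0,0],1]]}}

```text
time: 7.95
ee_pos: [0.5826, -0.0699, 0.0898]
tcp_rot: [180.0, 0.0, 95.8]
wrist_force: [0.0, -1.0, -0.8]
opening: 0.0186
grasp_force: 97.9
```

>>> {"name": "play_rows", "arguments": {"increments": [[[0,0,0.5],[0,0,0],1],[[0,0,0.5],[0,0,0],1]]}}

```text
time: 8.15
ee_pos: [0.5827, -0.07, 0.0894]
tcp_rot: [180.0, 0.0, 95.8]
wrist_force: [0.3, -0.7, 0.4]
opening: 0.0184
grasp_force: 97.9
```

>>> {"name": "play_rows", "arguments": {"increments": [[[0,0,0.3],[0,0,0],1],[[0,0,0.3],[0,0,0],1]]}}

```text
time: 8.35
ee_pos: [0.5827, -0.07, 0.0892]
tcp_rot: [180.0, 0.0, 95.8]
wrist_force: [-0.4, -2.3, 1.4]
opening: 0.0185
grasp_force: 98.0
```

```bash
python3 - <<'E'
from h import *
for i in range(2):
    o=telemetry.get_obs(); print(np.round(o["ee_pos"],5),np.round(o["wrist_force"],2),np.round(o["torque"],3)); camera("top")
E
```

```text
[ 0.58272 -0.07     0.08924] [-0.43 -2.25  1.41] [-0.107  0.064  0.049]
[ 0.58271 -0.06997  0.08923] [ 0.26 -1.56  1.9 ] [-0.157  0.105 -0.024]
```

>>> {"name": "play_rows", "arguments": {"increments": [[[0,0,-3],[0,0,0],1],[[15,0,-3],[0,0,0],1],[[35,0,-3],[0,0,0],1],[[43,0,-3],[0,0,0],1],[[43,0,-1.5],[0,0,0],1],[[43,0,-0.8],[0,0,0],1],[[43,0,-0.8],[0,0,0],1],[[43,0,-0.8],[0,0,0],1]]}}

```text
time: 9.25
ee_pos: [0.5783, -0.0275, 0.0898]
tcp_rot: [-180.0, 0.0, 95.8]
wrist_force: [-0.2, -0.5, -0.5]
opening: 0.0184
grasp_force: 97.7
```

>>> {"name": "play_rows", "arguments": {"increments": [[[0,0,0.4],[0,0,0],1],[[0,0,0.4],[0,0,0],1]]}}

```text
time: 9.45
ee_pos: [0.5783, -0.0275, 0.0895]
tcp_rot: [180.0, 0.0, 95.8]
wrist_force: [-0.6, -1.9, 0.6]
opening: 0.0183
grasp_force: 97.8
```

>>> {"name": "play_rows", "arguments": {"increments": [[[0,0,0.4],[0,0,0],1],[[0,0,0.4],[0,0,0],1]]}}

```text
time: 9.65
ee_pos: [0.5784, -0.0274, 0.0893]
tcp_rot: [180.0, 0.0, 95.8]
wrist_force: [-0.2, -2.9, 1.5]
opening: 0.0188
grasp_force: 98.1
```

>>> {"name": "play_rows", "arguments": {"increments": [[[0,0,-3],[0,0,0],1],[[15,0,-4],[0,0,0],1],[[33,0,-4],[0,0,0],1],[[35,0,-3],[0,0,0],1],[[35,0,-2],[0,0,0],1],[[35,0,-2],[0,0,0],1],[[35,0,-2],[0,0,0],1]]}}

```text
time: 10.35
ee_pos: [0.5747, 0.0074, 0.0909]
tcp_rot: [-180.0, 0.0, 95.8]
wrist_force: [0.6, 0.3, -1.4]
opening: 0.0185
grasp_force: 97.7
```

>>> {"name": "play_rows", "arguments": {"increments": [[[0,0,0.5],[0,0,0],1],[[0,0,0.5],[0,0,0],1]]}}

```text
time: 10.55
ee_pos: [0.5748, 0.0074, 0.0905]
tcp_rot: [180.0, 0.0, 95.8]
wrist_force: [-0.5, 0.4, 0.0]
opening: 0.0187
grasp_force: 97.7
```

>>> {"name": "play_rows", "arguments": {"increments": [[[0,0,0.4],[0,0,0],1],[[0,0,0.4],[0,0,0],1]]}}

```text
time: 10.75
ee_pos: [0.5748, 0.0075, 0.0903]
tcp_rot: [180.0, 0.0, 95.8]
wrist_force: [-0.3, -1.7, 0.3]
opening: 0.0186
grasp_force: 97.7
```

>>> {"name": "play_rows", "arguments": {"increments": [[[0,0,-20],[0,0,0],1],[[0,0,-45],[0,0,0],1],[[25,0,-50],[0,0,0],1],[[65,0,-50],[0,0,0],1],[[100,0,-50],[0,0,0],1],[[110,0,-50],[0,0,0],1],[[110,0,-50],[0,0,0],1],[[110,0,-50],[0,0,0],1]]}}

```text
time: 11.55
ee_pos: [0.5636, 0.1166, 0.14]
tcp_rot: [-180.0, 0.0, 95.8]
wrist_force: [-0.8, 0.1, -0.4]
opening: 0.0188
grasp_force: 97.8
```

```bash
python3 - <<'E'
from h import *
o=telemetry.get_obs(); print(np.round(o["ee_pos"],4),w2t(o["ee_pos"]),o["tcp_rot"])
im,d=camera("side"); x,y=[int(v) for v in proj("side",[*t2w(0,125),.05])]
print(x,y)
cv2.imwrite("pics/beh.png",cv2.resize(im[y-60:y+60,x-80:x+80],None,fx=5,fy=5,interpolation=cv2.INTER_CUBIC)[:,:,::-1])
for z in(.06,.024):print([np.round((np.array(proj("side",[*t2w(0,yy),z]))-[x-80,y-60])*5) for yy in(160,145,130)])
E
```

```text
[0.5636 0.1166 0.14  ] [-0.19176594 42.14989908] [-1.79987023e+02  2.23340683e-02  9.58092910e+01]
298 289
[array([367., 360.]), array([382., 330.]), array([397., 300.])]
[array([372., 397.]), array([387., 367.]), array([401., 338.])]
```

View pics/beh.png

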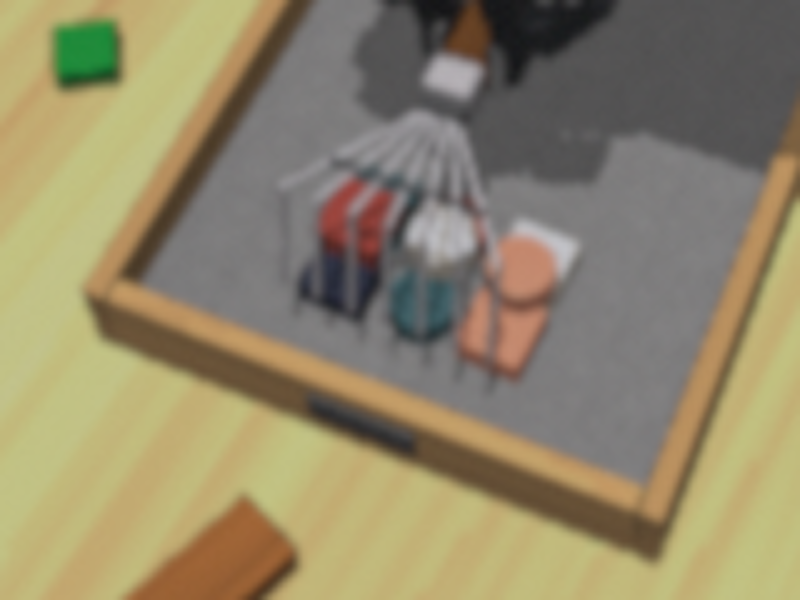

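The side crop shows the tines behind the heap, over the bare strip: end tips near crop (287,285) and (493,380), end wall below them, block backs above. There's nothing under the tips, so I'll go down and feel the bed here.

>>> {"name": "play_rows", "arguments": {"increments": [[[1,0,15],[0,0,0],1],[[2,0,33],[0,0,0],1],[[2,0,41],[0,0,0],1],[[2,0,43.5],[0,0,0],1],[[2,0,43.5],[0,0,0],1],[[2,0,43.5],[0,0,0],1],[[2,0,43.5],[0,0,0],1]]}}

```text
time: 12.3
ee_pos: [0.5638, 0.1192, 0.0973]
tcp_rot: [179.9, -0.0, 95.8]
wrist_force: [-0.3, 0.5, -1.5]
opening: 0.0186
grasp_force: 97.8
```

>>> {"name": "play_rows", "arguments": {"increments": [[[0,0,0.5],[0,0,0],1],[[0,0,0.5],[0,0,0],1]]}}

```text
time: 12.5
ee_pos: [0.5635, 0.1193, 0.0963]
tcp_rot: [180.0, -0.0, 95.8]
wrist_force: [0.2, 1.2, -1.1]
opening: 0.0184
grasp_force: 97.8
```

>>> {"name": "play_rows", "arguments": {"increments": [[[0,0,0.5],[0,0,0],1],[[0,0,0.5],[0,0,0],1]]}}

```text
time: 12.7
ee_pos: [0.5634, 0.1192, 0.0956]
tcp_rot: [-180.0, 0.0, 95.8]
wrist_force: [0.5, 0.2, -2.2]
opening: 0.0186
grasp_force: 97.8
```

>>> {"name": "play_rows", "arguments": {"increments": [[[0,0,0.5],[0,0,0],1],[[0,0,0.5],[0,0,0],1]]}}

```text
time: 12.9
ee_pos: [0.5633, 0.1192, 0.095]
tcp_rot: [-180.0, 0.0, 95.8]
wrist_force: [-0.6, 0.3, -2.0]
opening: 0.0189
grasp_force: 97.8
```

>>> {"name": "play_rows", "arguments": {"increments": [[[0,0,0.4],[0,0,0],1],[[0,0,0.4],[0,0,0],1]]}}

```text
time: 13.1
ee_pos: [0.5634, 0.1192, 0.0946]
tcp_rot: [-180.0, 0.0, 95.8]
wrist_force: [0.0, -1.0, -1.3]
opening: 0.0184
grasp_force: 97.8
```

>>> {"name": "play_rows", "arguments": {"increments": [[[0,0,0.2],[0,0,0],1],[[0,0,0.2],[0,0,0],1]]}}

```text
time: 13.3
ee_pos: [0.5634, 0.1192, 0.0945]
tcp_rot: [-180.0, 0.0, 95.8]
wrist_force: [0.9, 0.0, -2.0]
opening: 0.0189
grasp_force: 97.8
```

>>> {"name": "play_rows", "arguments": {"increments": [[[0,0,0.5],[0,0,0],1],[[0,0,0.5],[0,0,0],1]]}}

```text
time: 13.5
ee_pos: [0.5634, 0.1191, 0.0941]
tcp_rot: [180.0, 0.0, 95.8]
wrist_force: [-0.6, -0.9, -0.7]
opening: 0.0187
grasp_force: 98.0
```

>>> {"name": "play_rows", "arguments": {"increments": [[[0,0,0.4],[0,0,0],1],[[0,0,0.4],[0,0,0],1]]}}

```text
time: 13.7
ee_pos: [0.5635, 0.1191, 0.0938]
tcp_rot: [180.0, 0.0, 95.8]
wrist_force: [-0.6, -2.4, 1.3]
opening: 0.0185
grasp_force: 98.2
```

Bed felt at four places; in TCP height, tip contact is 94.2 mm at y=146, 90.6 at y=35, 89.8 at y=0 and 89.65 at y=-43. Now a brisk sweep at mid-height pushes the three top blocks off the heap.

>>> {"name": "play_rows", "arguments": {"increments": [[[0,0,-10],[0,0,0],1],[[0,0,-18],[0,0,0],1],[[0,0,-19.7],[0,0,0],1],[[0,0,-19.7],[0,0,0],1],[[0,0,-19.7],[0,0,0],1],[[-8,0,-19.7],[0,0,0],1],[[-26,0,-19.7],[0,0,0],1],[[-47,0,-19.7],[0,0,0],1],[[-69,0,-19.7],[0,0,0],1],[[-91,0,-19.7],[0,0,0],1],[[-108,0,-19.7],[0,0,0],1],[[-116,0,-21],[0,0,0],1],[[-119,0,-30],[0,0,0],1],[[-119,0,-50],[0,0,0],1],[[-150,0,-70],[0,0,0],1],[[-190,0,-80],[0,0,0],1],[[-210,0,-80],[0,0,0],1],[[-210,0,-80],[0,0,0],1]]}}

```text
time: 15.5
ee_pos: [0.5851, -0.0915, 0.1746]
tcp_rot: [179.9, 0.0, 95.7]
wrist_force: [-0.8, 0.1, -1.9]
opening: 0.0184
grasp_force: 97.8
```

```bash
python3 - <<'E'
from h import *
o=telemetry.get_obs(); print(np.round(o["ee_pos"],4),w2t(o["ee_pos"]),o["wrist_force"])
im,d=camera("top"); im2,d2=camera("side"); np.savez("s2.npz",im=im,d=d,im2=im2,d2=d2)
a=cv2.resize(im[160:290,205:365],(640,520),interpolation=cv2.INTER_CUBIC)
x,y=300,265
b=cv2.resize(im2[y-90:y+90,x-80:x+80],None,fx=2.2,fy=2.2,interpolation=cv2.INTER_CUBIC)
c=np.zeros((520,640,3),np.uint8); c[:]=a; cv2.imwrite("pics/swA.png",np.ascontiguousarray(a[:,:,::-1]))
E
```

```text
[ 0.5851 -0.0915  0.1746] [-4.07979762e-02 -1.67021373e+02] [-0.83628626  0.10002474 -1.88488397]
```

View pics/swA.png

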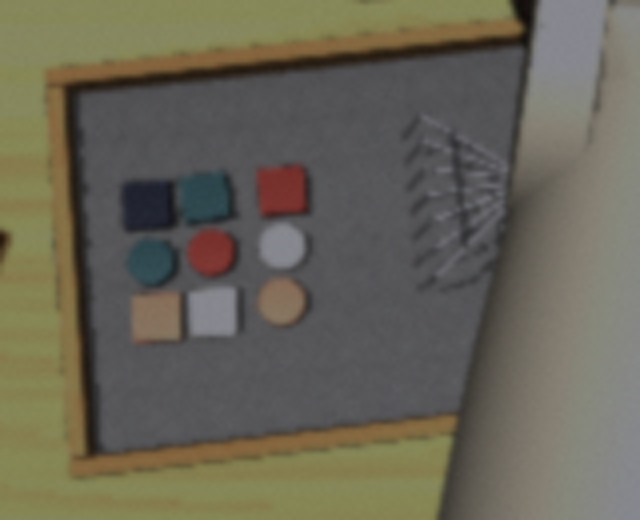

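The top crop shows all nine blocks flat: rear row at px (148–156, 205–316), front row at (205–214, 195–310) and the three swept blocks at (282, 190–300). I'll leave the navy/teal column in the heap third and rake the other two columns out, with the rake shifted 40 mm to -x.

>>> {"name": "play_rows", "arguments": {"increments": [[[30,-6,0],[0,0,0],1],[[75,-15,0],[0,0,0],1],[[120,-25,0],[0,0,0],1],[[165,-34,0],[0,0,0],1],[[200,-40,0],[0,0,0],1],[[210,-40,0],[0,0,0],1],[[210,-40,0],[0,0,0],1],[[210,-40,0],[0,0,0],1],[[210,-40,25],[0,0,0],1],[[210,-40,55],[0,0,0],1],[[210,-40,72],[0,0,0],1],[[210,-40,78],[0,0,0],1],[[210,-40,79],[0,0,0],1],[[210,-40,79.3],[0,0,0],1],[[210,-40,79.3],[0,0,0],1],[[210,-40,79.3],[0,0,0],1]]}}

```text
time: 17.2
ee_pos: [0.5241, 0.1152, 0.0952]
tcp_rot: [179.9, -0.0, 95.8]
wrist_force: [-0.0, 0.0, -2.4]
opening: 0.0188
grasp_force: 98.0
```

>>> {"name": "play_rows", "arguments": {"increments": [[[0,0,0.4],[0,0,0],1],[[0,0,0.4],[0,0,0],1]]}}

```text
time: 17.4
ee_pos: [0.5238, 0.1152, 0.0942]
tcp_rot: [180.0, 0.0, 95.8]
wrist_force: [0.1, -1.4, -0.7]
opening: 0.0182
grasp_force: 98.0
```

```bash
python3 - <<'E'
from h import *
o=telemetry.get_obs(); print(np.round(o["ee_pos"],5),w2t(o["ee_pos"]),o["wrist_force"],o["torque"])
E
```

```text
[0.52382 0.11517 0.09424] [-39.93182182  44.76360224] [ 0.14656813 -1.39192618 -0.68071553] [-0.03728951 -0.09366321 -0.04443055]
```

>>> {"name": "play_rows", "arguments": {"increments": [[[0,0,0.2],[0,0,0],1],[[-5,0,0.4],[0,0,0],1],[[-12,0,0.7],[0,0,0],1],[[-20,0,1.1],[0,0,0],1],[[-20,0,1.1],[0,0,0],1]]}}

```text
time: 17.9
ee_pos: [0.5257, 0.0939, 0.0929]
tcp_rot: [180.0, 0.0, 95.7]
wrist_force: [-1.0, -2.8, 2.2]
opening: 0.0185
grasp_force: 98.4
```

>>> {"name": "play_rows", "arguments": {"increments": [[[-8,0,0.2],[0,0,0],1],[[-17,0,0.6],[0,0,0],1],[[-25,0,0.9],[0,0,0],1],[[-25,0,0.9],[0,0,0],1]]}}

```text
time: 18.3
ee_pos: [0.5282, 0.069, 0.0919]
tcp_rot: [-180.0, 0.0, 95.7]
wrist_force: [-1.2, -2.2, 0.4]
opening: 0.0186
grasp_force: 98.3
```

>>> {"name": "play_rows", "arguments": {"increments": [[[-8,0,0.3],[0,0,0],1],[[-17,0,0.6],[0,0,0],1],[[-25,0,0.8],[0,0,0],1],[[-25,0,0.8],[0,0,0],1]]}}

```text
time: 18.7
ee_pos: [0.5308, 0.0442, 0.0911]
tcp_rot: [180.0, 0.0, 95.7]
wrist_force: [0.7, -1.0, 1.6]
opening: 0.0188
grasp_force: 98.2
```

>>> {"name": "play_rows", "arguments": {"increments": [[[-8,0,0.1],[0,0,0],1],[[-17,0,0.3],[0,0,0],1],[[-25,0,0.5],[0,0,0],1],[[-25,0,0.5],[0,0,0],1]]}}

```text
time: 19.1
ee_pos: [0.5333, 0.0194, 0.0906]
tcp_rot: [-180.0, 0.0, 95.7]
wrist_force: [0.4, -1.5, 0.9]
opening: 0.0184
grasp_force: 98.2
```

>>> {"name": "play_rows", "arguments": {"increments": [[[-8,0,0.2],[0,0,0],1],[[-17,0,0.4],[0,0,0],1],[[-25,0,0.6],[0,0,0],1],[[-25,0,0.6],[0,0,0],1]]}}

```text
time: 19.5
ee_pos: [0.5358, -0.0055, 0.09]
tcp_rot: [180.0, 0.0, 95.7]
wrist_force: [-0.0, -1.3, 0.1]
opening: 0.0186
grasp_force: 98.1
```

>>> {"name": "play_rows", "arguments": {"increments": [[[-8,0,0.2],[0,0,0],1],[[-17,0,0.4],[0,0,0],1],[[-25,0,0.55],[0,0,0],1],[[-25,0,0.55],[0,0,0],1]]}}

```text
time: 19.9
ee_pos: [0.5384, -0.0304, 0.0895]
tcp_rot: [180.0, 0.0, 95.7]
wrist_force: [-0.4, -2.9, 1.0]
opening: 0.0186
grasp_force: 98.2
```

>>> {"name": "play_rows", "arguments": {"increments": [[[-8,0,0],[0,0,0],1],[[-17,0,0.1],[0,0,0],1],[[-25,0,0.15],[0,0,0],1],[[-25,0,0.15],[0,0,0],1]]}}

```text
time: 20.3
ee_pos: [0.5409, -0.0552, 0.0893]
tcp_rot: [180.0, 0.0, 95.7]
wrist_force: [-0.9, -2.0, 1.6]
opening: 0.0186
grasp_force: 98.3
```

```bash
python3 - <<'E'
from h import *
o=telemetry.get_obs(); print(np.round(o["ee_pos"],4),w2t(o["ee_pos"]),o["wrist_force"])
im,d=camera("side"); 
cv2.imwrite("pics/st.png",cv2.resize(im[175:340,230:405],None,fx=3.4,fy=3.4,interpolation=cv2.INTER_CUBIC)[:,:,::-1])
E
```

```text
[ 0.5409 -0.0552  0.0893] [ -40.28876321 -126.49841133] [-0.85886532 -1.95999831  1.59028594]
```

View pics/st.png

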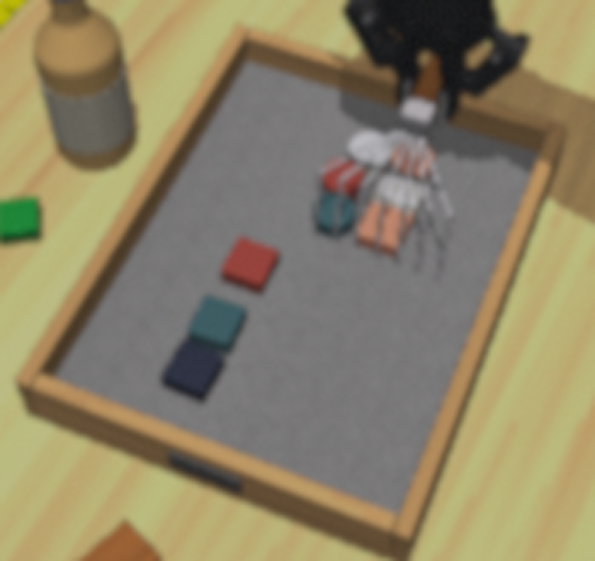

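The side crop shows the six raked blocks flat in front of the tines past the middle (crop px 320–430, 140–250). The red, teal and navy squares are where I left them. I'll back off slightly, lift and carry the rake to above its rest.

>>> {"name": "play_rows", "arguments": {"increments": [[[4,0,-1],[0,0,0],1],[[6,0,-8],[0,0,0],1],[[6,0,-35],[0,0,0],1],[[6,0,-62],[0,0,0],1],[[-20,-10,-72],[0,0,-1],1],[[-60,-27,-72],[0,0,-2],1],[[-105,-45,-72],[0,0,-3.4],1],[[-150,-63,-72],[0,0,-3.4],1],[[-195,-80,-72],[0,0,-3.4],1],[[-232,-94,-72],[0,0,-3.4],1],[[-245,-99,-72],[0,0,-3.4],1],[[-248.6,-99.8,-72],[0,0,-3.4],1],[[-248.6,-99.8,-72],[0,0,-3.4],1],[[-248.6,-99.8,-72],[0,0,-3.4],1],[[-248.6,-99.8,-72],[0,0,-3.4],1]]}}

```text
time: 21.85
ee_pos: [0.4672, -0.3101, 0.1614]
tcp_rot: [180.0, -0.0, 99.3]
wrist_force: [-0.4, -0.4, -1.9]
opening: 0.0186
grasp_force: 98.0
```

```bash
python3 - <<'E'
from h import *
o=telemetry.get_obs(); print(np.round(o["ee_pos"],4),o["tcp_rot"],o["wrist_force"],rel(o["ee_pos"],o["tcp_rot"],[.46626,-.31248,.0708],99.107))
im,d=camera("top"); w=cloud("top",d); T=w2t(w); np.savez("s3.npz",im=im,d=d)
a=np.ascontiguousarray(cv2.resize(im[160:290,205:365],(640,520),interpolation=cv2.INTER_CUBIC)[:,:,::-1])
for y in(53.3,-53.3):
    p=[tuple(int(v) for v in (np.array(proj("top",[*t2w(x,y),.02]))-[205,160])*4) for x in(-125,125)]; cv2.line(a,p[0],p[1],(0,255,255),1)
cv2.imwrite("pics/fin.png",a)
# block tops
Z=w[...,2]*1000
bed=np.interp(T[...,1],[-150,-100,-50,0,25,50,75,100,125,150],[21.2,19.9,19.4,19.5,20,20.6,21,21.6,23,24])
m=((Z-bed>9)&(abs(T[...,0])<115)&(abs(T[...,1])<148)).astype(np.uint8)
n,l,s,c=cv2.connectedComponentsWithStats(m)
for k in range(1,n):
    if s[k,4]>15: P=T[l==k]; print(np.round(P.mean(0)),np.round(np.ptp(P,axis=0)),s[k,4],np.round(np.percentile((Z-bed)[l==k],[50,95]),1))
E
```

```text
[ 0.4672 -0.3101  0.1614] [ 1.79989043e+02 -6.58607855e-03  9.93103462e+01] [-0.39451378 -0.35823978 -1.86228617] (array([-2.2, -1.3, 90.6]), array([ 0.01, -0.01,  0.2 ]))
[38. 20.] [32. 32.] 143 [15.5 18.6]
[38. 72.] [33. 32.] 143 [15.5 18.6]
[ 38. 110.] [32. 32.] 143 [16.  18.6]
[-21. -75.] [75. 96.] 716 [15.8 18.5]
```

View pics/fin.png

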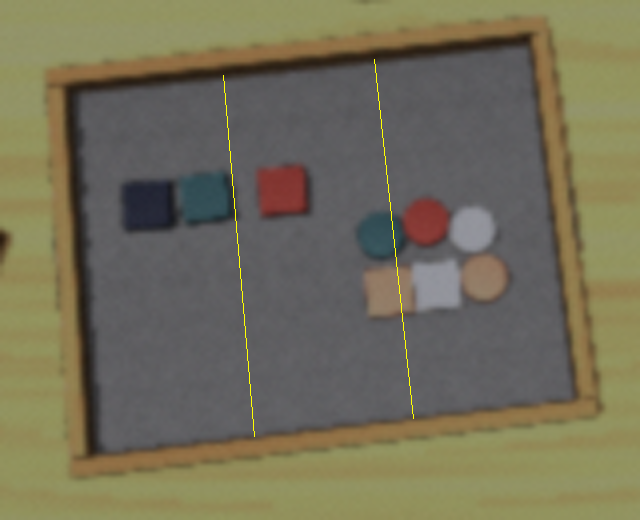

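Heap third: navy and teal squares. Middle: red square, salmon square and teal disc (centres about y=-43). Far third: terracotta disc, white square, white disc and salmon disc. All sit about 16 mm above the bed, so they're flat. Now I lay the rake back.

>>> {"name": "play_rows", "arguments": {"increments": [[[-2.2,-1.3,5],[0,0,0.2],1],[[-2.2,-1.3,25],[0,0,0.2],1],[[-2.2,-1.3,50],[0,0,0.2],1],[[-2.2,-1.3,68],[0,0,0.2],1],[[-2.2,-1.3,78],[0,0,0.2],1],[[-2.2,-1.3,84],[0,0,0.2],1],[[-2.2,-1.3,86],[0,0,0.2],1],[[-2.2,-1.3,86],[0,0,0.2],1],[[-2.2,-1.3,86],[0,0,0.2],1]]}}

```text
time: 22.8
ee_pos: [0.4661, -0.314, 0.0762]
tcp_rot: [179.9, 0.0, 99.0]
wrist_force: [1.3, 0.2, -1.1]
opening: 0.0184
grasp_force: 98.0
```

```bash
python3 - <<'E'
from h import *
o=telemetry.get_obs(); print(np.round(o["ee_pos"],4),o["tcp_rot"],o["wrist_force"],rel(o["ee_pos"],o["tcp_rot"],[.46626,-.31248,.0708],99.107))
E
```

```text
[ 0.4661 -0.314   0.0762] [1.79946960e+02 4.69262103e-02 9.90028805e+01] [ 1.29884186  0.21670993 -1.08957905] (array([1.5, 0.4, 5.4]), array([ 0.05,  0.05, -0.1 ]))
```

>>> {"name": "play_rows", "arguments": {"increments": [[[1.3,0.3,1.5],[0,0,-0.1],1],[[1.3,0.3,3],[0,0,-0.1],1],[[1.3,0.3,3.5],[0,0,-0.1],1],[[1.3,0.3,3.5],[0,0,-0.1],1],[[1.3,0.3,3.5],[0,0,-0.1],1]]}}

```text
time: 23.3
ee_pos: [0.4658, -0.3125, 0.0718]
tcp_rot: [180.0, 0.0, 99.1]
wrist_force: [-0.2, -0.8, -1.3]
opening: 0.0185
grasp_force: 98.0
```

>>> {"name": "play_rows", "arguments": {"increments": [[[0,0,0.4],[0,0,0],1],[[0,0,0.4],[0,0,0],1],[[0,0,0.4],[0,0,0],1]]}}

```text
time: 23.6
ee_pos: [0.4658, -0.3125, 0.0714]
tcp_rot: [-180.0, 0.0, 99.1]
wrist_force: [-0.3, -0.2, -1.6]
opening: 0.0187
grasp_force: 98.0
```

>>> {"name": "play_rows", "arguments": {"increments": [[[0,0,0.4],[0,0,0],1],[[0,0,0.4],[0,0,0],1],[[0,0,0.4],[0,0,0],1]]}}

```text
time: 23.9
ee_pos: [0.4658, -0.3125, 0.071]
tcp_rot: [180.0, 0.0, 99.1]
wrist_force: [0.5, -0.8, -1.2]
opening: 0.0187
grasp_force: 98.0
```

>>> {"name": "play_rows", "arguments": {"increments": [[[0,0,0.3],[0,0,0],1],[[0,0,0.3],[0,0,0],1],[[0,0,0.3],[0,0,0],1]]}}

```text
time: 24.2
ee_pos: [0.4659, -0.3125, 0.0709]
tcp_rot: [180.0, 0.0, 99.1]
wrist_force: [-1.1, 0.0, 2.1]
opening: 0.0183
grasp_force: 98.2
```

>>> {"name": "play_rows", "arguments": {"increments": [[[0,0,0],[0,0,0],0.75],[[0,0,0],[0,0,0],0.6],[[0,0,0],[0,0,0],0.4],[[0,0,0],[0,0,0],0.2],[[0,0,0],[0,0,0],0],[[0,0,0],[0,0,0],0],[[0,0,0],[0,0,0],0],[[0,0,0],[0,0,0],0]], "grip_force": 20}}

```text
time: 25.0
ee_pos: [0.4658, -0.3125, 0.0707]
tcp_rot: [-180.0, -0.0, 99.1]
wrist_force: [0.5, -1.3, 0.0]
opening: 0.0854
grasp_force: 0.0
```

>>> {"name": "play_rows", "arguments": {"increments": [[[0,0,-10],[0,0,0],0],[[0,0,-30],[0,0,0],0],[[0,0,-60],[0,0,0],0],[[0,0,-100],[0,0,0],0],[[0,0,-140],[0,0,0],0],[[-40,-60,-160],[0,0,0],0],[[-60,-100,-160],[0,0,0],0],[[-80,-140,-160],[0,0,0],0],[[-80,-150,-160],[0,0,0],0],[[-80,-150,-160],[0,0,0],0]]}}

```text
time: 26.0
ee_pos: [0.3279, -0.4165, 0.2319]
tcp_rot: [180.0, 0.1, 98.9]
wrist_force: [-0.2, -0.4, 0.0]
opening: 0.0852
grasp_force: 0.0
```

```bash
python3 - <<'E'
from h import *
o=telemetry.get_obs(); print(np.round(o["ee_pos"],4),o["opening"],o["time"],o["wrist_force"])
im,d=camera("top"); w=cloud("top",d); Z=w[...,2]
V,U=np.mgrid[0:400,0:640]; 
for lo,b in((.074,(415,500,230,275)),(.01,(375,500,225,290))):
    m=((U>=b[0])&(U<b[1])&(V>=b[2])&(V<b[3])&(Z>lo)&(Z<.12)).astype(np.uint8)
    n,l,s,c=cv2.connectedComponentsWithStats(m);k=1+np.argmax(s[1:,4]);P=w[l==k]
    print(cv2.minAreaRect((P[:,:2]*1000).astype(np.float32)),np.percentile(P[:,2],[5,50,95]))
a=cv2.resize(im[90:290,205:525],None,fx=2.5,fy=2.5,interpolation=cv2.INTER_CUBIC)[:,:,::-1]; cv2.imwrite("pics/end.png",a)
E
```

```text
[ 0.3279 -0.4165  0.2319] 0.08521831029450866 26.0 [-0.18535247 -0.39735027  0.01882584]
((473.8531799316406, -359.17596435546875), (21.686275482177734, 172.3633575439453), 9.006915092468262) [0.07825637 0.08240494 0.08546902]
((465.7648620605469, -328.7117919921875), (98.15172576904297, 234.71630859375), 7.352774620056152) [0.02709692 0.07080395 0.0845373 ]
```

View pics/end.png

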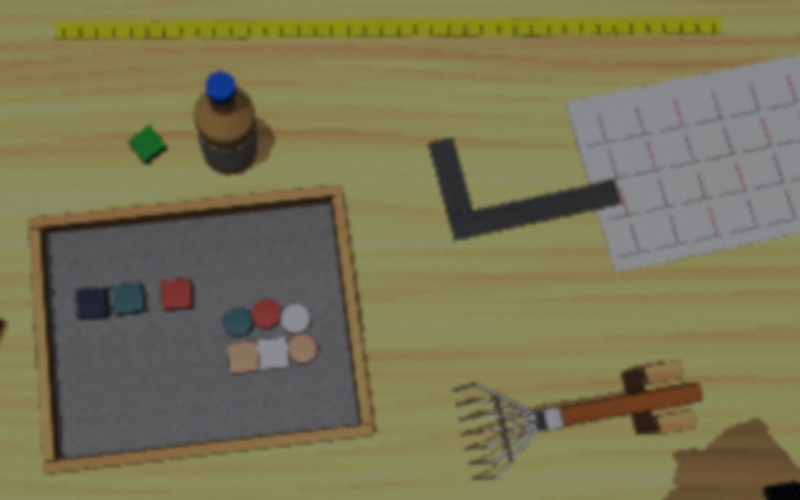

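The rake is back in its notch, within about 1.5 mm of where it was found. The blocks are spread 2/3/4 over the thirds and lie flat, and the bottle and square haven't moved. Handing in.

```bash
python3 -c "
from workcell import workorder; print(workorder.job_done())"
```

```text
the job is handed in; nothing more can be done
None
```

I handed in the job at about 26 s: all nine blocks lie flat (2 at the heap end, 3 in the middle, 4 at the far end), the rake is back in its rest, estimated bed pressing stayed at about 4 N or less where I read it, and I touched nothing else.

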